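Set and lock the gas flow knob of a fly-lab microscope bench

TASK

On the gas flow station with the blue knob, turn the knob so that its white pointer points at the red mark on the dial, then slide that station's orange lock hood fully home over the knob and let go. Do not touch the other station, the one with the grey knob.

Things in the scene. Friction and masses are not known exactly. Their poses are not given: they have to be found in the camera images.
- blue_station: Gas flow station to work on, fixed: white housing 190 x 100 x 24 mm (x, y, z), blue knob, orange lock hood. Origin: centre of its underside, on the bench; z up, x runs from the open hood to the knob. Knob's upright axis at x +50, y 0 mm; red mark on the dial at x +84, y 0, so exactly +x of that axis.
- blue_knob (a joint): Blue knob, 0 to 4.2 rad, grows clockwise from above; at the red mark at 2.4; starts 0.6 to 1.5 short. At q its pointer (white half-stripe on the grip bar) is 2.4 - q anticlockwise of station +x. Disc 48 mm wide, top 33 mm above bench; on it the bar, 42 long, 12 thick, up to 66 mm: pinch across at height 56. Drag 0.05 N m; stays where left.
- blue_lock_grip (a point): Point to pinch on the blue station's hood fin, 97 mm above bench, 9 under its top. Fin 12 mm thick (station x), 44 long (y), 32 tall, mid-roof; roof top at 74 mm. Hood 64 long (x), 70 wide, open ends; slides only along station x, drag 2 N, stays where left. This point: station y 0; x -50 to -35 mm at the start, +50 (over the knob axis) at the stop, fully home.
- grey_station: The other gas flow station, fixed, not to be touched: same make and size, same orange hood and red mark, but a grey knob. Origin and axes as for the blue station.

How it is judged:
By the outcome, as a careful person would: the job done as asked, in the order asked, and still so for the second after the job is handed in, with the robot touching nothing.
It also fails if it takes over 43 s, if anything falls off the work surface, if the arm or the gripper's body presses on something with over 40 N, if the wrist force passes 120 N, or if a joint passes its speed limit or range.

ROBOT

A 7-joint arm with a two-finger parallel gripper is mounted at the origin on the work surface. World frame = base frame: x ahead of the robot, y to its left, z up, the work surface at z = 0. Lengths are in m, angles in degrees, forces in N, time in s.
With the tool pointing down it reaches from about 0.425 to 0.875 m from the base axis. Payload 4.7 kg.
Tool frame: the origin (TCP) lies at the very end of the fingers, on their centre line; the grasp point (between the pads) lies 19 mm behind it; z points along the fingers, y is the line along which they close (so a half turn about z gives the same grasp; the last joint's range is limited). The gripper opens to 87 mm and grips with 3 to 60 N. Pads are 19 mm wide; open, the fingers measure 117 mm over their backs; the gripper's body (75 mm by 190 mm) begins 51 mm behind the grasp point.
Start: joints at [75.579, 18.392, -4.016, 83.108, 1.295, 78.541, -3.26], TCP at [0.171, -0.627, 0.223] pointing down, gripper open.
Joint ranges: [-163.93, 163.93], [-17.29, 119.83], [-79.2, 71.16], [3.27, 140.29], [-89.18, 269.18], [5.43, 117.66], [-154.24, 154.24]. Speed limits (degrees/s): [147.25, 147.25, 180, 180, 180, 180, 180].

INTERFACE

Orientations are given as [roll, pitch, yaw] about the fixed x, y, z axes, in that order (R = Rz(yaw) Ry(pitch) Rx(roll)).
In Python, from cell import get_obs, eyes, env gives the robot as it stands.
- The arm moves only by the tool servo_tool, never from a script. Its argument "series" is a list that holds one entry, the list of rows, each a list of 7 numbers: the shift along the tool's x, y, z in units of 300 mm (1.0 is 300 mm), then the turn, a rotation vector about the tool's x, y, z in units of pi rad (1.0 is pi rad), then the opening, from 0 (shut) to 1 (fully open). In form: [[[tx, ty, tz, wx, wy, wz, gripper], ...]]. A call has 1 to 12 rows; each row is the pose to reach, as a shift and turn from the pose commanded when the call began, along the tool's axes at that moment, turning the shorter way round; what a row does not reach only later rows make up. A row lasts 1/12 s, in which the tool goes at most 41.7 mm and 7.16 degrees, less where a joint would pass 70% of its speed; a pose out of reach is approached as far as the arm can. A call with a number of a shift or a turn outside -1 to 1 is refused whole. A call with a gripper value outside its range is refused whole. The fingers move at their own pace and stop on an object; "grip_force" is the grip in N (left out, the last holds). Time passes only in rows, so rows that repeat a pose let the fingers close. It gives the time, the measured TCP pose, the force, the opening and the grip force at its end, in the units of the state.
- get_obs(): the state, without advancing time (a new reading comes with each control period).
- eyes.read_camera(name): name is "scene" or "top"; returns a dict with "frame" (384x512x3 uint8, red, green, blue), "depth" (384x512 float32, m along the optical axis (not along the pixel's ray), 0 where there is no reading), "fx", "fy", "cx", "cy" (pixels), "origin" and "rotation" of the camera in the world. Camera axes: x right, y down, z forward; pixel columns grow to the right and rows downward; lengths in m; the calibration is good to about 2 mm. A picture is of the moment at which its call begins.
- env.sign_off(): hands the job in; it is judged then, once.
The state is a dict: "time_s": time; "qpos": joint angles; "joint_velocities": joint speeds; "effort": joint torques, N m; "tool_pos": TCP position; "tool_rot": TCP orientation; "force": force on the tool from outside, world axes, zero at the start; "wrist_torque": the same for the moment, N m; "grip_width": finger opening in m; "grasp_force": force on a finger pad.
Only numpy, scipy, OpenCV 4.12 (cv2) and the standard library are available. Lean on these libraries where they do the work, as an engineer would, in place of code of your own. Each camera call takes 0.05 s, during which the arm holds its last target. There are 200 camera calls.

## Working session

There is one attempt and no reset: what is moved stays moved. The work goes in short steps, Python scripts to look and compute and a tool call to move; the robot and the scene stay as the last step left them, time stands still between calls to the robot, and variables do not carry over. Pictures are saved under pics/ and viewed, at most 10 in all, crops included, and the job is handed in when it is done.

Besides the shell and the picture viewer there is one more tool, called after ">>>" as a command line: name --argument value ..., lists and objects as JSON in quotes. servo_tool: Moves the arm, as the interface text tells. Shifts and turns lie within -1 to 1; 1 stands for 300 mm of shift or pi rad of turn. Its arguments: {"type":"object","properties":{"series":{"type":"array"},"grip_force":{"type":"number"}},"required":["series"]}

```bash
mkdir -p pics; python3 - <<'E'
from cell import get_obs, eyes, env
import cv2,numpy as np
o=get_obs();print({k:o[k] for k in("time_s","tool_pos","tool_rot","force","grip_width")})
for n in("scene","top"):
    c=eyes.read_camera(n);np.savez(f"pics/{n}0.npz",**c)
    cv2.imwrite(f"pics/{n}0.png",c["frame"][:,:,::-1]);print(n,c["fx"],c["cx"],c["cy"],c["origin"],c["rotation"])
a=cv2.imread("pics/scene0.png");b=cv2.imread("pics/top0.png")
E
```

```text
{'time_s': 0.0, 'tool_pos': array([ 0.17055813, -0.62665299,  0.22146096]), 'tool_rot': array([-1.79889951e+02,  5.58053156e-03,  1.52315219e+01]), 'force': array([ 0.16932948,  0.32399842, -0.98332465]), 'grip_width': 0.08729833121448968}
scene 352.2456600651147 256.0305694926716 196.2766210426653 [0.94324576 0.13086659 0.56978916] [-138.24781973    0.23198117  111.4017813 ]
top 354.3702261632055 254.10775144961912 185.87307171070913 [ 0.45285233 -0.02496966  0.75005952] [-172.40006891    2.08211431  -90.52388431]
```

View pics/scene0.png

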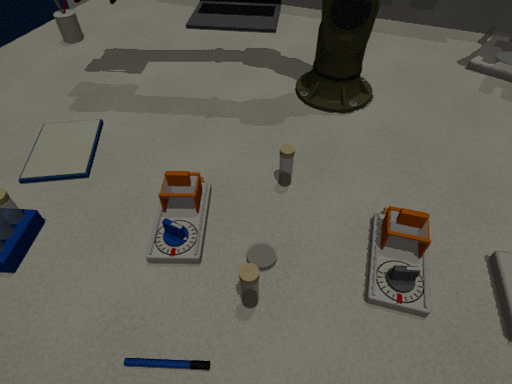

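View pics/top0.png

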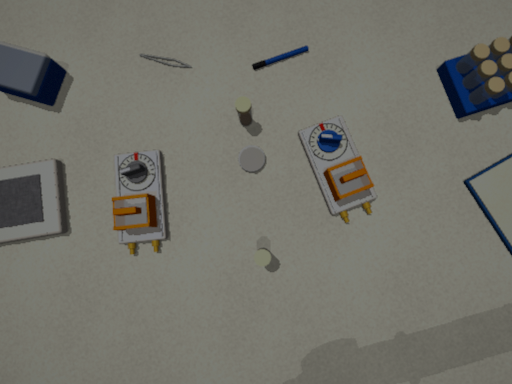

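The top view shows the blue-knob station at about (335,165), with its knob at (328,140), red mark at (321,127) and fin at (353,176). The grey station sits at (138,195). Next I'll measure the blue station by ray casting.

```bash
cat > h.py <<'E'
import numpy as np,cv2
from scipy.spatial.transform import Rotation as R
def ray(c,uv,z):
    uv=np.atleast_2d(uv).astype(float)
    d=np.c_[(uv[:,0]-c["cx"])/c["fx"],(uv[:,1]-c["cy"])/c["fy"],np.ones(len(uv))]
    d=d@R.from_euler("xyz",c["rotation"],degrees=True).as_matrix().T
    return (c["origin"]+d*((z-c["origin"][2])/d[:,2:]))
def pts(c,name,box):
    f=cv2.cvtColor(c["frame"],cv2.COLOR_RGB2HSV);h,s,v=[f[...,i].astype(int) for i in range(3)]
    m=dict(red=((h<5)|(h>174))&(s>150)&(v>90),blue=(h>100)&(h<125)&(s>130)&(v>50),
      orange=(h>5)&(h<18)&(s>170)&(v>60),white=(s<45)&(v>175))[name]
    k=np.zeros_like(m);x0,y0,x1,y1=box;k[y0:y1,x0:x1]=1
    return np.argwhere(m&k)[:,::-1]
E
python3 - <<'E'
from h import *
for n,box in(("top",(295,110,380,215)),("scene",(145,165,215,265))):
    c=dict(np.load(f"pics/{n}0.npz"))
    x0,y0,x1,y1=box
    cv2.imwrite(f"pics/{n}0c.png",cv2.resize(c["frame"][y0:y1,x0:x1,::-1],None,fx=6 if n=="top" else 5,fy=6 if n=="top" else 5,interpolation=cv2.INTER_CUBIC)[:600,:800])
    r=pts(c,"red",box);print(n,"red",len(r),r.mean(0),ray(c,r.mean(0),.0245))
    # points by depth
    from numpy import array
    o=pts(c,"orange",box);b=pts(c,"blue",box)
    for nm,p in(("orange",o),("blue",b)):
        dep=c["depth"][p[:,1],p[:,0]]
        w=np.array([ray(c,[q],0)[0] for q in p]);o0=c["origin"]
        Rm=R.from_euler("xyz",c["rotation"],degrees=True).as_matrix()
        P=o0+(np.c_[(p[:,0]-c["cx"])/c["fx"],(p[:,1]-c["cy"])/c["fy"],np.ones(len(p))]*dep[:,None])@Rm.T
        for lo,hi in ((.05,.062),(.06,.07),(.07,.08),(.098,.112)):
            k=(P[:,2]>lo)&(P[:,2]<hi)
            if k.sum()>5:
                print(nm,lo,hi,k.sum(),P[k].mean(0).round(4),cv2.minAreaRect((P[k][:,:2]*1000).astype(np.float32)))
E
```

```text
top red 21 [321.52380952 126.71428571] [[ 0.67325599 -0.14221675  0.0245    ]]
orange 0.05 0.062 12 [ 0.5443 -0.1539  0.059 ] ((541.3355712890625, -154.90020751953125), (50.885250091552734, 0.6092844605445862), 20.012725830078125)
orange 0.06 0.07 36 [ 0.5446 -0.1538  0.0659] ((546.2225341796875, -154.1476593017578), (58.82984161376953, 2.88179087638855), 20.503345489501953)
orange 0.07 0.08 196 [ 0.5578 -0.1916  0.075 ] ((557.7015991210938, -184.8091583251953), (62.68670654296875, 68.40933990478516), 20.2193660736084)
orange 0.098 0.112 129 [ 0.558  -0.1868  0.1054] ((557.9898071289062, -185.98866271972656), (10.703656196594238, 45.12565994262695), 20.25925636291504)
blue 0.05 0.062 6 [ 0.6404 -0.149   0.0591] ((641.572509765625, -145.14114379882812), (11.821918487548828, 20.291908264160156), 7.27737283706665)
blue 0.06 0.07 75 [ 0.6407 -0.158   0.0652] ((642.532958984375, -153.89913940429688), (39.05747604370117, 12.421953201293945), 83.3554458618164)
scene red 25 [172.48 251.64] [[ 0.67178957 -0.1413843   0.0245    ]]
orange 0.05 0.062 13 [ 0.584  -0.1642  0.056 ] ((586.5433349609375, -171.07427978515625), (2.1048526763916016, 67.9998779296875), 20.495288848876953)
orange 0.06 0.07 16 [ 0.572  -0.1674  0.0658] ((569.9939575195312, -161.58383178710938), (44.31937789916992, 91.19945526123047), 60.90515899658203)
orange 0.07 0.08 226 [ 0.5676 -0.173   0.0758] ((558.2056274414062, -181.46005249023438), (64.2646484375, 70.35955047607422), 20.165916442871094)
orange 0.098 0.112 170 [ 0.5593 -0.1804  0.1048] ((557.908203125, -181.17152404785156), (12.46827220916748, 43.141544342041016), 20.362018585205078)
blue 0.06 0.07 69 [ 0.6426 -0.1544  0.0662] ((641.7738647460938, -150.9062042236328), (41.4506721496582, 10.011347770690918), 84.68255615234375)
```

View pics/top0c.png

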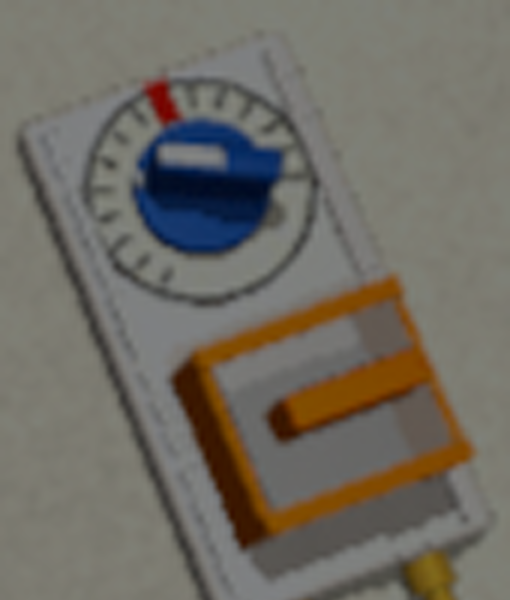

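Two views agree:

| Item | Value |
|---|---|
| Station yaw | about 20.2° |
| Knob axis | (0.6406, -0.1535) |
| Fin | (0.558, -0.184), station x about -38 mm |
| Pointer | about 84° world, so 64° short of the mark (1.11 rad, within the given range) |

I'll add a helper that turns target poses into moves.

```bash
cat >> h.py <<'E'
def go(x,y,z,yaw):
    from cell import get_obs
    o=get_obs();T=R.from_euler("xyz",o["tool_rot"],degrees=True)
    d=T.inv().apply(np.array([x,y,z])-o["tool_pos"])/.3
    w=(T.inv()*R.from_euler("xyz",[180,0,yaw],degrees=True)).as_rotvec()/np.pi
    print(d.round(4),w.round(4),"| q7",o["qpos"][6].round(1),"F",o["force"].round(1),o["tool_pos"].round(4),o["tool_rot"].round(2),round(o["grip_width"],4),o["time_s"])
E
python3 -c "
from h import *
go(.6406,-.1535,.16,84)
go(.40,-.39,.2,50)"
```

```text
[ 1.9262 -1.1099  0.2069] [-5.00e-04 -3.00e-04 -3.82e-01] | q7 -3.3 F [-0.1  0.1 -0.2] [ 0.1706 -0.6267  0.2216] [-1.799e+02  1.000e-02  1.523e+01] 0.0871 0.1
[ 0.9452 -0.5602  0.0728] [-5.000e-04 -1.000e-04 -1.932e-01] | q7 -3.3 F [-0.1  0.1 -0.2] [ 0.1706 -0.6267  0.2216] [-1.799e+02  1.000e-02  1.523e+01] 0.0871 0.1
```

>>> servo_tool --series '[[[0.945,-0.56,0.07,0,0,-0.193,0.4],[0.945,-0.56,0.07,0,0,-0.193,0.4],[0.945,-0.56,0.07,0,0,-0.193,0.4],[0.945,-0.56,0.07,0,0,-0.193,0.4],[0.945,-0.56,0.07,0,0,-0.193,0.4],[0.945,-0.56,0.07,0,0,-0.193,0.4],[0.945,-0.56,0.07,0,0,-0.193,0.4],[0.945,-0.56,0.07,0,0,-0.193,0.4],[0.945,-0.56,0.07,0,0,-0.193,0.4],[0.945,-0.56,0.07,0,0,-0.193,0.4]]]' --grip_force 20

```text
time_s: 0.93
tool_pos: [0.4021, -0.3878, 0.2012]
tool_rot: [-180.0, -0.0, 50.3]
force: [-1.7, -0.6, -0.8]
grip_width: 0.0357
grasp_force: 0.0
```

```bash
python3 -c "
from h import *
go(.6406,-.1535,.16,84)"
```

```text
[1.1087 0.1134 0.1377] [-0.0002 -0.0002 -0.1871] | q7 -0.9 F [-1.7 -0.6 -0.8] [ 0.4021 -0.3878  0.2012] [-1.7996e+02 -3.0000e-02  5.0330e+01] 0.0357 0.9333
```

>>> servo_tool --series '[[[1.0,0.113,0.138,0,0,-0.187,0.4],[1.0,0.113,0.138,0,0,-0.187,0.4],[1.0,0.113,0.138,0,0,-0.187,0.4],[1.0,0.113,0.138,0,0,-0.187,0.4],[1.0,0.113,0.138,0,0,-0.187,0.4],[1.0,0.113,0.138,0,0,-0.187,0.4],[1.0,0.113,0.138,0,0,-0.187,0.4],[1.0,0.113,0.138,0,0,-0.187,0.4],[1.0,0.113,0.138,0,0,-0.187,0.4],[1.0,0.113,0.138,0,0,-0.187,0.4]]]'

```text
time_s: 1.77
tool_pos: [0.6184, -0.184, 0.1593]
tool_rot: [-179.9, 0.0, 83.6]
force: [0.4, -0.8, 0.2]
grip_width: 0.0345
grasp_force: 0.0
```

```bash
python3 -c "
from h import *
go(.6406,-.1535,.16,84)"
```

```text
[ 0.1093  0.0621 -0.0027] [-0.0006  0.0002 -0.0022] | q7 -0.8 F [ 0.4 -0.8  0.2] [ 0.6184 -0.184   0.1593] [-1.7989e+02  4.0000e-02  8.3610e+01] 0.0345 1.7667
```

>>> servo_tool --series '[[[0.109,0.062,0,0,0,-0.002,0.4],[0.109,0.062,0,0,0,-0.002,0.4],[0.109,0.062,0,0,0,-0.002,0.4],[0.109,0.062,0.1,0,0,-0.002,0.4],[0.109,0.062,0.2,0,0,-0.002,0.4],[0.109,0.062,0.25,0,0,-0.002,0.4],[0.109,0.062,0.25,0,0,-0.002,0.4]]]'

```text
time_s: 2.35
tool_pos: [0.6365, -0.1566, 0.0806]
tool_rot: [-179.5, 0.1, 83.7]
force: [-0.8, 0.2, -0.5]
grip_width: 0.0347
grasp_force: 0.0
```

```bash
python3 - <<'E'
from h import *
from cell import eyes
go(.6406,-.1535,.041,84)
c=eyes.read_camera("scene");a=c["frame"][150:270,130:230,::-1]
d=eyes.read_camera("top");b=d["frame"][100:220,280:380,::-1]
cv2.imwrite("pics/a1.png",cv2.resize(np.hstack([a,b]),None,fx=4,fy=4,interpolation=cv2.INTER_CUBIC))
E
```

```text
[0.0119 0.0137 0.132 ] [-0.0027  0.0006 -0.0017] | q7 -5.5 F [-0.8  0.2 -0.5] [ 0.6365 -0.1566  0.0806] [-1.7952e+02  1.1000e-01  8.3700e+01] 0.0347 2.35
```

View pics/a1.png

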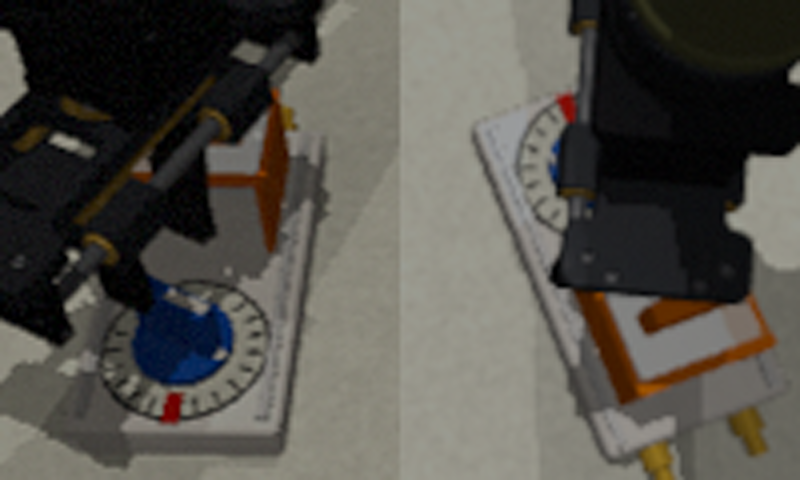

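The fingers straddle the bar. In the right crop the body's end, near (650,290), is close to the fin at (690,310). I'll stay a little high for clearance, with TCP z at 0.043.

>>> servo_tool --series '[[[0.009,0.011,0.05,0.002,0,-0.002,0.4],[0.009,0.011,0.1,0.002,0,-0.002,0.4],[0.009,0.011,0.12,0.002,0,-0.002,0.4],[0.009,0.011,0.12,0.002,0,-0.002,0.4],[0.009,0.011,0.12,0.002,0,-0.002,0.4]]]'

```text
time_s: 2.87
tool_pos: [0.6443, -0.1499, 0.0486]
tool_rot: [-179.6, -0.0, 84.4]
force: [0.4, 0.7, -0.1]
grip_width: 0.0347
grasp_force: 0.0
```

```bash
python3 -c "
from h import *
go(.641,-.1532,.0425,84)"
```

```text
[-0.0121 -0.0097  0.0203] [-0.0024 -0.      0.002 ] | q7 -6.3 F [ 0.4  0.7 -0.1] [ 0.6443 -0.1499  0.0486] [-179.57   -0.     84.36] 0.0347 2.8667
```

>>> servo_tool --series '[[[-0.012,-0.01,0,0,0,0.002,0.4],[-0.012,-0.01,0,0,0,0.002,0.4],[-0.012,-0.01,0,0,0,0.002,0.4],[-0.012,-0.01,0,0,0,0.002,0.4]]]'

```text
time_s: 3.2
tool_pos: [0.6416, -0.1535, 0.0497]
tool_rot: [-179.7, 0.0, 84.0]
force: [-0.1, 0.3, -0.6]
grip_width: 0.0349
grasp_force: 0.0
```

```bash
python3 -c "
from h import *
go(.641,-.1532,.0425,84)"
```

```text
[ 0.0009 -0.002   0.0242] [-0.0017  0.0001 -0.0002] | q7 -6.3 F [-0.1  0.3 -0.6] [ 0.6416 -0.1535  0.0497] [-1.7969e+02  2.0000e-02  8.3970e+01] 0.0349 3.2
```

Descend the last 7 mm, then close.

>>> servo_tool --series '[[[0.001,-0.002,0.024,0,0,0,0.4],[0.001,-0.002,0.024,0,0,0,0.4],[0.001,-0.002,0.024,0,0,0,0.4],[0.001,-0.002,0.024,0,0,0,0],[0.001,-0.002,0.024,0,0,0,0],[0.001,-0.002,0.024,0,0,0,0],[0.001,-0.002,0.024,0,0,0,0],[0.001,-0.002,0.024,0,0,0,0],[0.001,-0.002,0.024,0,0,0,0],[0.001,-0.002,0.024,0,0,0,0]]]' --grip_force 20

```text
time_s: 4.03
tool_pos: [0.6408, -0.1529, 0.0421]
tool_rot: [-179.6, 0.0, 84.0]
force: [-0.5, -0.8, 0.5]
grip_width: 0.0118
grasp_force: 20.0
```

```bash
python3 -c "
from h import *
go(.6406,-.1535,.0425,20.2)"
```

```text
[-0.002  -0.0005 -0.0014] [-0.0017  0.0011  0.3544] | q7 -6.5 F [-0.5 -0.8  0.5] [ 0.6408 -0.1529  0.0421] [-1.7965e+02  1.0000e-02  8.3980e+01] 0.0118 4.0333
```

>>> servo_tool --series '[[[0,0,0,0,0,0.02,0],[0,0,0,0,0,0.055,0],[0,0,0,0,0,0.09,0],[0,0,0,0,0,0.125,0],[0,0,0,0,0,0.16,0],[0,0,0,0,0,0.195,0],[0,0,0,0,0,0.23,0],[0,0,0,0,0,0.265,0],[0,0,0,0,0,0.3,0],[0,0,0,0,0,0.33,0],[0,0,0,0,0,0.354,0],[0,0,0,0,0,0.354,0]]]'

```text
time_s: 5.03
tool_pos: [0.6414, -0.1533, 0.0421]
tool_rot: [-179.9, 0.3, 20.2]
force: [2.0, -1.9, -2.5]
grip_width: 0.0116
grasp_force: 20.0
```

>>> servo_tool --series '[[[0,0,0,0,0,0,0],[0,0,0,0,0,0,0],[0,0,0,0,0,0,0]]]'

```text
time_s: 5.28
tool_pos: [0.6414, -0.1533, 0.0421]
tool_rot: [-179.9, 0.3, 20.3]
force: [2.8, -1.8, -2.5]
grip_width: 0.012
grasp_force: 20.0
```

```bash
python3 -c "
from h import *
go(.6406,-.1535,.0425,20.2)"
```

```text
[-0.0028 -0.0004 -0.0013] [-0.0006  0.0014  0.0007] | q7 -65.4 F [ 2.8 -1.8 -2.5] [ 0.6414 -0.1533  0.0421] [-179.9     0.25   20.33] 0.012 5.2833
```

>>> servo_tool --series '[[[0,0,0,0,0,0,0.4],[0,0,0,0,0,0,0.4],[0,0,0,0,0,0,0.4],[0,0,0,0,0,0,0.4],[0,0,-0.1,0,0,0,0.4],[0,0,-0.2,0,0,0,0.4],[0,0,-0.3,0,0,0,0.4],[0,0,-0.4,0,0,0,0.4],[-0.1,0,-0.4,0,0,0,0.4],[-0.2,0,-0.4,0,0,0,0.4],[-0.28,0,-0.4,0,0,0,0.4],[-0.28,0,-0.4,0,0,0,0.4]]]'

```text
time_s: 6.28
tool_pos: [0.5582, -0.1853, 0.1626]
tool_rot: [-179.9, 0.6, 20.0]
force: [0.4, -0.3, -0.1]
grip_width: 0.0349
grasp_force: 0.0
```

```bash
python3 - <<'E'
from h import *
from cell import eyes
go(.558,-.183,.16,110.2)
c=eyes.read_camera("scene");a=c["frame"][150:270,130:230,::-1]
d=eyes.read_camera("top");b=d["frame"][100:220,280:380,::-1]
np.savez("pics/s2.npz",**c);np.savez("pics/t2.npz",**d)
cv2.imwrite("pics/a2.png",cv2.resize(np.hstack([a,b]),None,fx=4,fy=4,interpolation=cv2.INTER_CUBIC))
E
```

```text
[ 0.0021 -0.0073  0.0085] [-0.003   0.002  -0.5011] | q7 -58.1 F [ 0.4 -0.3 -0.1] [ 0.5582 -0.1853  0.1626] [-179.9     0.57   20.01] 0.0349 6.2833
```

View pics/a2.png

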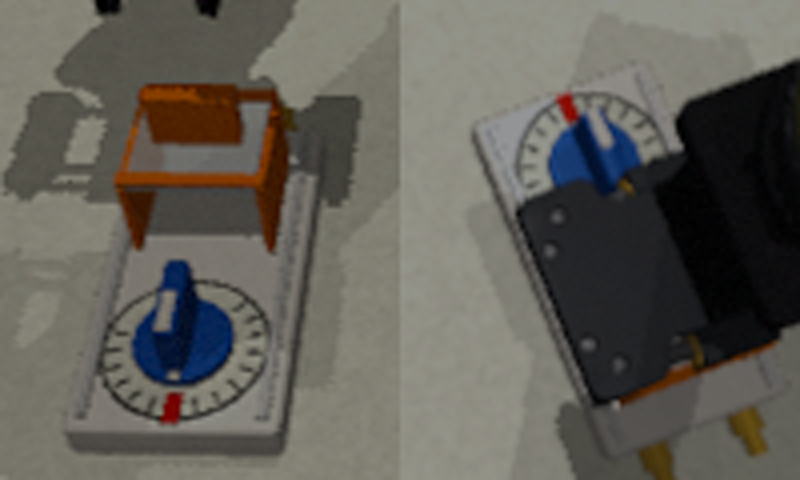

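The left crop shows the bar pointing towards the red mark, with the white end at (165,310) and the mark at (172,405). I'll measure its angle from the bar-top pixels.

```bash
python3 - <<'E'
from h import *
for n,box in(("s2",(155,205,192,250)),("t2",(300,112,345,155))):
    c=dict(np.load(f"pics/{n}.npz"));x0,y0,x1,y1=box
    v,u=np.mgrid[y0:y1,x0:x1];u=u.ravel();v=v.ravel();dep=c["depth"][v,u]
    Rm=R.from_euler("xyz",c["rotation"],degrees=True).as_matrix()
    P=c["origin"]+(np.c_[(u-c["cx"])/c["fx"],(v-c["cy"])/c["fy"],np.ones(len(u))]*dep[:,None])@Rm.T
    hsv=cv2.cvtColor(c["frame"],cv2.COLOR_RGB2HSV)[v,u]
    k=(P[:,2]>.062)&(P[:,2]<.070)&(np.hypot(P[:,0]-.641,P[:,1]+.153)<.03)
    r=cv2.minAreaRect((P[k][:,:2]*1000).astype(np.float32))
    q=P[k][:,:2];s=np.linalg.svd(q-q.mean(0))[2][0]
    print(n,k.sum(),P[k].mean(0).round(4),r,"pca",np.degrees(np.arctan2(*s[::-1]))%180)
    w=k&(hsv[:,1]<90)&(hsv[:,2]>110)
    print(" white",w.sum(),P[w].mean(0).round(4))
E
```

```text
s2 134 [ 0.6424 -0.1496  0.0662] ((640.9515380859375, -150.88861083984375), (41.879329681396484, 12.36849308013916), 20.929615020751953) pca 20.124749066956376
 white 21 [ 0.6495 -0.1489  0.0674]
t2 116 [ 0.6429 -0.1536  0.0655] ((641.9385375976562, -154.5183563232422), (41.1263542175293, 12.385802268981934), 17.663726806640625) pca 17.986126175340416
 white 40 [ 0.6512 -0.1503  0.0661]
```

The bar is at about 20° (scene 20.1–20.9, top 18, gripper 20.3), against a station yaw of 20.2°. The pointer is therefore on the mark. Now the fin.

>>> servo_tool --series '[[[0.002,-0.004,0,0,0,-0.5,0.4],[0.002,-0.004,0,0,0,-0.5,0.4],[0.002,-0.004,0,0,0,-0.5,0.4],[0.002,-0.004,0,0,0,-0.5,0.4],[0.002,-0.004,0,0,0,-0.5,0.4],[0.002,-0.004,0,0,0,-0.5,0.4],[0.002,-0.004,0,0,0,-0.5,0.4],[0.002,-0.004,0,0,0,-0.5,0.4],[0.002,-0.004,0,0,0,-0.5,0.4],[0.002,-0.004,0,0,0,-0.5,0.4],[0.002,-0.004,0,0,0,-0.5,0.4],[0.002,-0.004,0,0,0,-0.5,0.4]]]'

```text
time_s: 7.38
tool_pos: [0.5641, -0.1793, 0.1623]
tool_rot: [-179.7, -0.2, 106.7]
force: [0.1, -0.1, -0.1]
grip_width: 0.035
grasp_force: 0.0
```

>>> servo_tool --series '[[[0,0,0,0,0,-0.021,0.4],[0,0,0,0,0,-0.021,0.4],[0,0,0,0,0,-0.021,0.4],[0,0,0,0,0,-0.021,0.4]]]'

```text
time_s: 7.72
tool_pos: [0.5634, -0.1801, 0.1623]
tool_rot: [-179.7, -0.2, 109.9]
force: [-0.7, 0.0, -0.3]
grip_width: 0.0349
grasp_force: 0.0
```

```bash
python3 -c "
from h import *
go(.558,-.184,.080,110.2)"
```

```text
[-0.007  -0.0199  0.2746] [-0.0017 -0.001  -0.0014] | q7 28.9 F [-0.7  0.  -0.3] [ 0.5634 -0.1801  0.1623] [-179.69   -0.18  109.94] 0.0349 7.7167
```

>>> servo_tool --series '[[[-0.007,-0.02,0,-0.002,-0.001,-0.001,0.4],[-0.007,-0.02,0,-0.002,-0.001,-0.001,0.4],[-0.007,-0.02,0.08,-0.002,-0.001,-0.001,0.4],[-0.007,-0.02,0.15,-0.002,-0.001,-0.001,0.4],[-0.007,-0.02,0.15,-0.002,-0.001,-0.001,0.4],[-0.007,-0.02,0.15,-0.002,-0.001,-0.001,0.4]]]'

```text
time_s: 8.22
tool_pos: [0.5566, -0.1847, 0.1167]
tool_rot: [-179.9, -0.1, 110.1]
force: [0.2, -0.1, 0.9]
grip_width: 0.0348
grasp_force: 0.0
```

```bash
python3 -c "
from h import *
go(.558,-.184,.080,110.2)"
```

```text
[0.0005 0.0053 0.1224] [-0.0004 -0.0003 -0.0004] | q7 29.0 F [ 0.2 -0.1  0.9] [ 0.5566 -0.1847  0.1167] [-1.7992e+02 -6.0000e-02  1.1013e+02] 0.0348 8.2167
```

>>> servo_tool --series '[[[0,0.005,0.03,0,0,0,0.4],[0,0.005,0.08,0,0,0,0.4],[0,0.005,0.12,0,0,0,0.4],[0,0.005,0.12,0,0,0,0.4],[0,0.005,0.12,0,0,0,0],[0,0.005,0.12,0,0,0,0],[0,0.005,0.12,0,0,0,0],[0,0.005,0.12,0,0,0,0],[0,0.005,0.12,0,0,0,0],[0,0.005,0.12,0,0,0,0],[0,0.005,0.12,0,0,0,0]]]' --grip_force 25

```text
time_s: 9.13
tool_pos: [0.5591, -0.1846, 0.0821]
tool_rot: [180.0, 0.1, 110.2]
force: [-2.4, -0.4, 4.3]
grip_width: 0.012
grasp_force: 25.0
```

```bash
python3 -c "
from h import *
go(.6406,-.1535,.080,110.2)"
```

```text
[0.0038 0.2906 0.0073] [ 0.0002  0.0004 -0.0002] | q7 27.9 F [-2.4 -0.4  4.3] [ 0.5591 -0.1846  0.0821] [1.7997e+02 7.0000e-02 1.1016e+02] 0.012 9.1333
```

>>> servo_tool --series '[[[0,0.02,0,0,0,0,0],[0,0.045,0,0,0,0,0],[0.001,0.07,0,0,0,0,0],[0.001,0.1,0,0,0,0,0],[0.001,0.13,0,0,0,0,0],[0.002,0.16,0,0,0,0,0],[0.002,0.19,0,0,0,0,0],[0.002,0.22,0,0,0,0,0],[0.003,0.245,0,0,0,0,0],[0.003,0.26,0,0,0,0,0],[0.003,0.27,0,0,0,0,0],[0.003,0.27,0,0,0,0,0]]]'

```text
time_s: 10.13
tool_pos: [0.6367, -0.156, 0.0822]
tool_rot: [179.8, 0.1, 110.2]
force: [1.4, -2.2, 3.9]
grip_width: 0.0118
grasp_force: 25.0
```

```bash
python3 -c "
from h import *
go(.6406,-.1535,.082,110.2)"
```

```text
[0.0032 0.0151 0.0008] [ 0.0009  0.0008 -0.0001] | q7 22.0 F [ 1.4 -2.2  3.9] [ 0.6367 -0.156   0.0822] [1.7983e+02 1.5000e-01 1.1017e+02] 0.0118 10.1333
```

Push on into the stop gently, about 4 mm beyond the estimate, and watch the force.

>>> servo_tool --series '[[[0,0.005,0,0,0,0,0],[0,0.01,0,0,0,0,0],[0,0.015,0,0,0,0,0],[0,0.019,0,0,0,0,0],[0,0.022,0,0,0,0,0],[0,0.022,0,0,0,0,0],[0,0.022,0,0,0,0,0]]]'

```text
time_s: 10.72
tool_pos: [0.6411, -0.1544, 0.0822]
tool_rot: [180.0, 0.1, 110.1]
force: [-2.6, -2.4, 6.8]
grip_width: 0.0117
grasp_force: 25.0
```

```bash
python3 -c "
from h import *
go(.6406,-.1535,.082,110.2)"
```

```text
[ 0.0033 -0.0006  0.0006] [ 0.0001  0.0007 -0.0004] | q7 21.6 F [-2.6 -2.4  6.8] [ 0.6411 -0.1544  0.0822] [1.7999e+02 1.2000e-01 1.1012e+02] 0.0117 10.7167
```

>>> servo_tool --series '[[[0,0.004,0,0,0,0,0],[0,0.008,0,0,0,0,0],[0,0.012,0,0,0,0,0],[0,0.014,0,0,0,0,0],[0,0.014,0,0,0,0,0],[0,0.014,0,0,0,0,0]]]'

```text
time_s: 11.22
tool_pos: [0.6412, -0.1543, 0.0821]
tool_rot: [-179.5, 0.0, 110.1]
force: [-12.7, -4.2, 13.2]
grip_width: 0.0118
grasp_force: 25.0
```

```bash
python3 -c "
from h import *
go(.6406,-.1535,.082,110.2)"
```

```text
[ 0.0032 -0.0011  0.0003] [-0.0025  0.0002 -0.0008] | q7 21.4 F [-12.7  -4.2  13.2] [ 0.6412 -0.1543  0.0821] [-1.7954e+02  4.0000e-02  1.1006e+02] 0.0118 11.2167
```

The hood is firmly against the stop: 13 N of resistance, no further travel, and within 1 mm of the predicted place. Now release and withdraw.

>>> servo_tool --series '[[[0,0,0,0,0,0,0.35],[0,0,0,0,0,0,0.35],[0,0,0,0,0,0,0.35],[0,-0.012,0,0,0,0,0.35],[0,-0.012,-0.05,0,0,0,0.35],[0,-0.012,-0.15,0,0,0,0.35],[0,-0.012,-0.25,0,0,0,0.35],[0,-0.012,-0.4,0,0,0,0.35],[0,-0.1,-0.5,0,0,0,0.35],[0,-0.25,-0.5,0,0,0,0.35],[0,-0.4,-0.5,0,0,0,0.35],[0,-0.5,-0.5,0,0,0,0.35]]]'

```text
time_s: 12.22
tool_pos: [0.5027, -0.2034, 0.2316]
tool_rot: [179.9, 0.1, 110.2]
force: [-0.3, -0.9, 1.5]
grip_width: 0.0306
grasp_force: 0.0
```

>>> servo_tool --series '[[[0,-0.2,-0.1,0,0,0,0.35],[0,-0.2,-0.1,0,0,0,0.35],[0,-0.2,-0.1,0,0,0,0.35],[0,-0.2,-0.1,0,0,0,0.35]]]'

```text
time_s: 12.55
tool_pos: [0.4476, -0.2246, 0.2622]
tool_rot: [179.9, 0.1, 110.1]
force: [0.3, -0.1, 0.2]
grip_width: 0.0303
grasp_force: 0.0
```

```bash
python3 - <<'E'
from h import *
from cell import eyes
go(.6406,-.1535,.082,110.2)
c=eyes.read_camera("scene");a=c["frame"][150:270,130:230,::-1]
d=eyes.read_camera("top");b=d["frame"][100:220,280:380,::-1]
cv2.imwrite("pics/a3.png",cv2.resize(np.hstack([a,b]),None,fx=4,fy=4,interpolation=cv2.INTER_CUBIC))
for n,c,box in(("s",c,(130,150,230,270)),("t",d,(295,95,380,215))):
    p=pts(c,"orange",box);dep=c["depth"][p[:,1],p[:,0]]
    Rm=R.from_euler("xyz",c["rotation"],degrees=True).as_matrix()
    P=c["origin"]+(np.c_[(p[:,0]-c["cx"])/c["fx"],(p[:,1]-c["cy"])/c["fy"],np.ones(len(p))]*dep[:,None])@Rm.T
    k=(P[:,2]>.1)&(P[:,2]<.112);print(n,k.sum(),cv2.minAreaRect((P[k][:,:2]*1000).astype(np.float32)) if k.sum()>5 else 0)
E
```

```text
[0.0034 0.6841 0.602 ] [ 0.0007  0.0008 -0.0008] | q7 43.8 F [ 0.3 -0.1  0.2] [ 0.4476 -0.2246  0.2622] [1.7987e+02 1.5000e-01 1.1006e+02] 0.0303 12.55
s 191 ((641.4581909179688, -150.9213409423828), (12.480202674865723, 43.75123596191406), 21.61971664428711)
t 109 ((641.7150268554688, -154.7179718017578), (11.309571266174316, 43.822330474853516), 20.674240112304688)
```

View pics/a3.png

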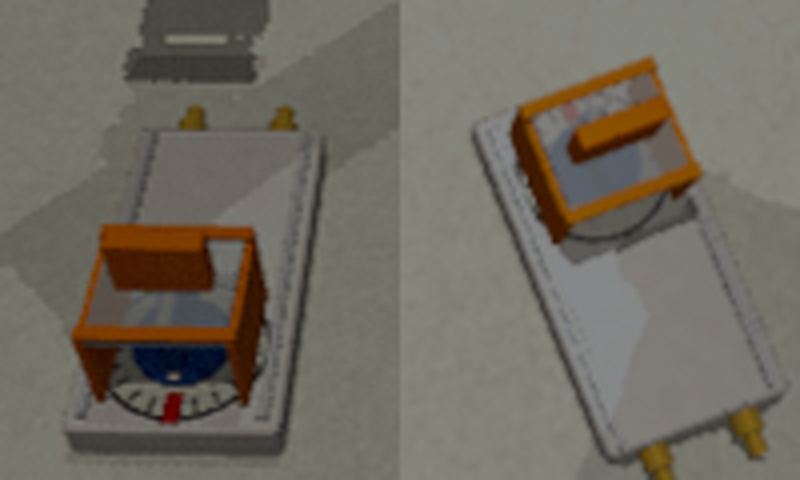

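The hood sits over the knob with its fin at (0.6415, -0.153), above the knob axis. The gripper is clear, so I'm handing in.

```bash
python3 -c "
from cell import env
print(env.sign_off())"
```

```text
the job is handed in; nothing more can be done
None
```

The blue knob's pointer was turned to the red mark, the orange hood was slid to its stop over the knob and released, and the job was handed in with the arm clear after about 12.6 s; the grey station was not touched.

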